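# Square the filled chocolate mould into the corner stop

### The arm

A 6-joint arm with a two-finger parallel gripper is mounted at the origin on the work surface. World frame = base frame: x ahead of the robot, y to its left, z up, the work surface at z = 0. Lengths are in m, angles in rad, forces in N, time in s.
With the tool pointing down it reaches from about 0.375 to 0.9 m from the base axis. Payload 3.1 kg.
Tool frame: the origin (TCP) lies midway between the tips of the shut fingers; the grasp point (between the pads) lies 19 mm behind it; z points along the fingers, y is the line along which they close (so a half turn about z gives the same grasp; the last joint's range is limited). The gripper opens to 87 mm and grips with 3 to 60 N. Pads are 19 mm wide; open, the fingers measure 117 mm over their backs; the gripper's body (75 mm by 190 mm) begins 51 mm behind the grasp point.
Start: joints at [-1.401, 0.527, 1.433, -0, 1.181, -0.178], TCP at [0.214, -0.587, 0.223] pointing down, gripper open.
Joint ranges: [-3.08, 3.08], [-0.75, 2.2], [0.22, 2.44], [-1.43, 4.57], [0, 2.65], [-2.85, 2.85]. Speed limits (rad/s): [2.79, 2.79, 3.14, 3.14, 3.14, 3.14].

### API

Orientations are given as a unit quaternion [x, y, z, w].
In Python, from rig import robot gives the robot as it stands. The module is installed in compiled form; this text tells all that it offers.
- The arm moves only by the tool play_rows, never from a script. Its arguments are lists of equal length, an entry for each row: "gripper": the closure, from -1 (fully open) to 1 (shut); "delta_pos": the shift along the tool's x, y, z in cm, a list of three; "turn": the turn, a rotation vector about the tool's x, y, z in rad, a list of three. A call has 1 to 12 rows; each row is the pose to reach, as a shift and turn from the pose commanded when the call began, along the tool's axes at that moment; what a row does not reach only later rows make up. A row lasts 1/8 s, in which the tool goes at most 62.5 mm and 10.7 degrees, less where a joint would pass 70% of its speed; a pose out of reach is approached as far as the arm can. A call with a gripper value outside its range is refused whole. The fingers move at their own pace and stop on an object; "squeeze" is the grip in N (left out, the last holds). Time passes only in rows, so rows that repeat a pose let the fingers close. It gives the time, the measured TCP pose, the force, the opening and the grip force at its end, in the units of the state.
- robot.get_obs(): the state, without advancing time (a new reading comes with each control period).
- robot.camera(name): name is "scene" or "top"; returns a dict with "color" (384x512x3 uint8, red, green, blue), "vfov" (degrees; the focal length in pixels is half the picture's height over the tangent of half this angle, whatever the lens; pixels are square), "cx", "cy" (the principal point, pixels), "R" (3x3) and "t" (3): a world point X has camera coordinates R X + t. Camera axes: x right, y down, z forward; pixel columns grow to the right and rows downward; lengths in m; the calibration is good to about 2 mm. A picture is of the moment at which its call begins. There is no depth.
- robot.hand_in(): hands the job in; it is judged then, once.
The state is a dict: "time": time; "q": joint angles; "joint_velocities": joint speeds; "joint_torque": joint torques, N m; "position": TCP position; "tool_rot": TCP orientation; "ft_force": force on the tool from outside, world axes, zero at the start; "moment": the same for the moment, N m; "grip_width": finger opening in m; "grip_force": force on a finger pad.
Only numpy, scipy, OpenCV 4.12 (cv2) and the standard library are available. Lean on these libraries where they do the work, as an engineer would, in place of code of your own. Each camera call takes 0.05 s, during which the arm holds its last target. There are 200 camera calls.

### The job

Push the filled chocolate mould (the one piped with light brown filling) across the worktop until its long side lies flat along the long steel fence and its short end touches the little end stop, square in the corner between them. Only push it with the fingers: the filling is soft, so do not lift or tip the mould. Leave the empty mould and everything else where it is, and finish clear of the work.

Things in the scene. Friction and masses are not known exactly. Their poses are not given: they have to be found in the camera images.
- filled_mould: brown-grey plastic chocolate mould, slab 90 (x) by 140 (y) by 24 mm high, 3 by 5 grid of 22 mm round cavities, each with a light brown swirl up to 5 mm proud. 0.28 to 0.46 kg, slides under a 1 to 4 N push. Origin: centre of underside; x short way, y long way, z up. Starts with its centre 16 to 30 cm short of the fence, turned up to 0.25 rad; may swap places with the empty one
- stop: L-shaped steel corner stop fixed to the worktop, walls 30 mm high, 12 mm thick. Origin: the inside corner at worktop level. Fence (beyond the moulds): inner face x = 0, from the origin 520 mm along -y. End stop: inner face y = 0, from the origin 70 mm along -x. The seated mould's centre is at x -45, y -70 mm, axes parallel. Turned -0.06 to 0.10 rad from the world
- empty_mould: brown-grey plastic chocolate mould, slab 90 (x) by 140 (y) by 24 mm high, 3 by 5 grid of 22 mm round cavities, all empty and dark. Loose; leave it. Origin: centre of its underside, axes as for the filled mould
- nozzle: small steel piping nozzle, a cone 30 mm wide at the foot and 45 mm high, standing near the robot between the two moulds. Origin: centre of its underside
- cutter: steel ring cutter, 60 mm across, 35 mm high, right of the moulds. Origin: centre of its underside
- bowl: white ceramic bowl, 110 mm across, 50 mm high, left of the moulds. Origin: centre of its underside
- jar: amber glass jar with brass lid, 60 mm across, 85 mm high, beyond the end stop on the left. Origin: centre of its underside
- spatula: spatula with red handle, 180 mm long, lying at the far right, pointing away from the robot. Origin: on its underside near its middle; x along its length
- tin: copper-coloured tin with a white lid, 64 mm across, 80 mm high, at the right beyond the spatula. Origin: centre of its underside
There are look-alikes about, which are no part of the job. What is shaped like the filled_mould but purple is not meant.

How it is judged:
By the outcome, as a careful person would: the job done as asked, in the order asked, and still so for the second after the job is handed in, with the robot touching nothing.
It also fails if it takes over 51 s, if anything falls off the work surface, if the arm or the gripper's body presses on something with over 40 N, if the wrist force passes 120 N, or if a joint passes its speed limit or range.

## Working session

There is one attempt and no reset: what is moved stays moved. The work goes in short steps, Python scripts to look and compute and a tool call to move; the robot and the scene stay as the last step left them, time stands still between calls to the robot, and variables do not carry over. Pictures are saved under pics/ and viewed, at most 10 in all, crops included, and the job is handed in when it is done.

Besides the shell and the picture viewer there is one more tool, called after "Call:" in YAML: its name, and indented under it one key for each argument. play_rows: Moves the arm, as the interface text tells. Its arguments: {"type":"object","properties":{"gripper":{"type":"array","items":{"type":"number"}},"delta_pos":{"type":"array","items":{"type":"array","items":{"type":"number"}}},"turn":{"type":"array","items":{"type":"array","items":{"type":"number"}}},"squeeze":{"type":"number"}},"required":["gripper","delta_pos","turn"]}

```bash
mkdir -p pics; cat > h.py <<'E'
import numpy as np, cv2
from rig import robot
def cam(n):
    c=robot.camera(n); h=c["color"].shape[0]; c["f"]=h/2/np.tan(np.radians(c["vfov"])/2); return c
def ray(c,uv,z):
    uv=np.atleast_2d(uv).astype(float); R=np.array(c["R"]);t=np.array(c["t"])
    d=np.c_[(uv[:,0]-c["cx"])/c["f"],(uv[:,1]-c["cy"])/c["f"],np.ones(len(uv))]@R
    o=-R.T@t; return o+d*((z-o[2])/d[:,2])[:,None]
def proj(c,X):
    p=np.atleast_2d(X)@np.array(c["R"]).T+np.array(c["t"]); return np.c_[p[:,0]/p[:,2]*c["f"]+c["cx"],p[:,1]/p[:,2]*c["f"]+c["cy"]]
def save(c,n,box=None,s=1):
    im=c["color"][:,:,::-1]
    if box: im=im[box[1]:box[3],box[0]:box[2]]
    cv2.imwrite("pics/"+n,cv2.resize(im,None,fx=s,fy=s,interpolation=cv2.INTER_CUBIC))
E
python3 - <<'E'
from h import *
o=robot.get_obs();print(o["position"],o["tool_rot"],o["ft_force"],o["time"])
for n in("top","scene"):
    c=cam(n);save(c,n+"0.png",s=1.56);print(n,c["f"],c["cx"],c["cy"],-np.array(c["R"]).T@c["t"],np.round(c["R"],3).tolist())
E
```

```text
[ 0.21349838 -0.58663563  0.22156526] [ 9.84835313e-01  1.73488421e-01  6.95573490e-06 -1.08381578e-03] [-0.6415893  -0.02938077 -0.25285862] 0.0
top 480.4772931595618 257.39886920095563 195.37269142411213 [ 0.35433573 -0.00328554  1.39520503] [[-0.02, -1.0, 0.003], [-0.995, 0.019, -0.098], [0.098, -0.005, -0.995]]
scene 445.7218060517855 250.8215271976788 189.85757743096954 [ 1.22691187 -0.66517469  0.88528499] [[0.671, 0.742, -0.016], [0.477, -0.448, -0.756], [-0.568, 0.5, -0.654]]
```

View pics/top0.png

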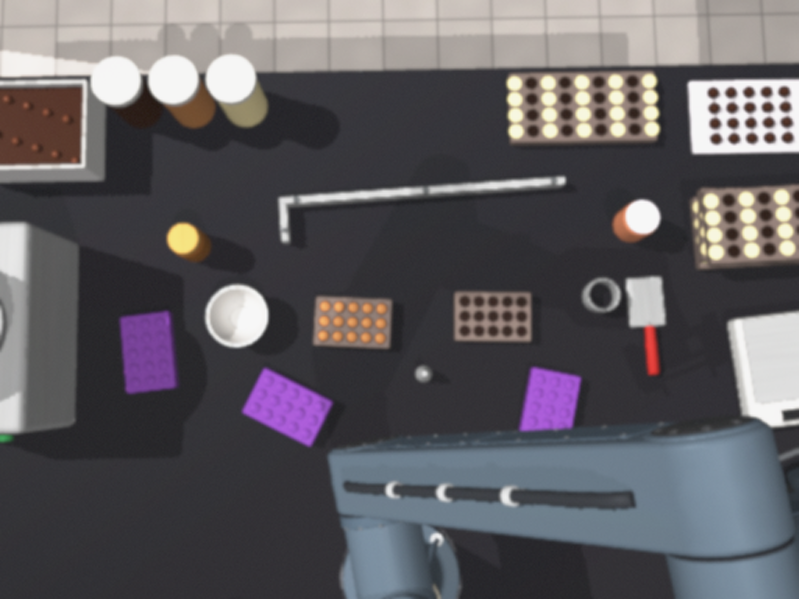

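View pics/scene0.png

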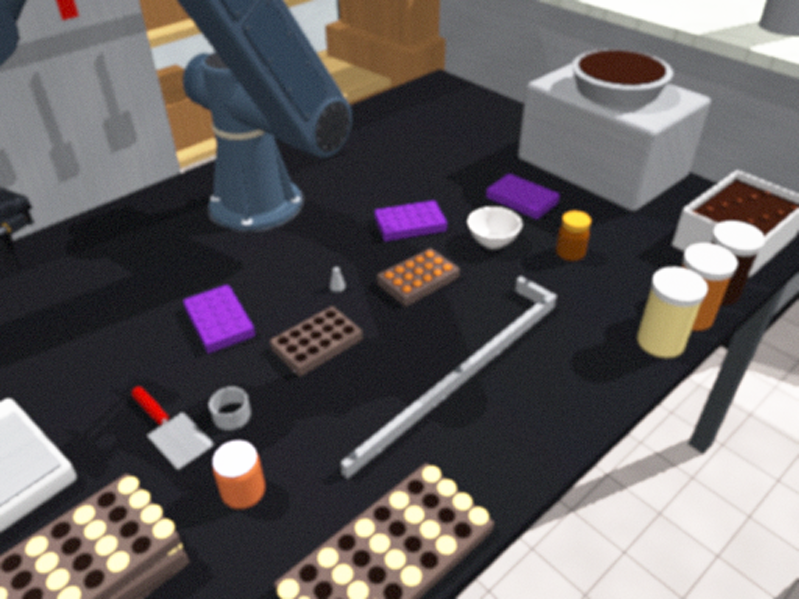

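The top view shows the filled mould at about (353,322) and the empty one at (493,316). The fence runs (282,200)–(565,182), with the end stop at its left going down to (286,242). These are 1.56x pixels. Next I'll measure them precisely.

```bash
cat > m.py <<'E'
from h import *
def mould(c,name):
    hsv=cv2.cvtColor(c["color"],cv2.COLOR_RGB2HSV)
    m=cv2.inRange(hsv,(5,120,130),(20,255,255))
    n,l,s,ce=cv2.connectedComponentsWithStats(m)
    P=[]
    for i in range(1,n):
        if 8<s[i,4]<200:
            p=ray(c,ce[i],0.026)[0]
            if 0.3<p[0]<0.75 and -.25<p[1]<.25:P.append(p[:2])
    P=np.array(P)
    med=np.median(P,0);P=P[np.linalg.norm(P-med,axis=1)<.09]
    r=cv2.minAreaRect((P*1000).astype(np.float32)); b=cv2.boxPoints(r)
    d=P-P.mean(0);u,sv,v=np.linalg.svd(d);a=v[0]*np.sign(v[0][1])
    print(name,"swirls",len(P),"centre",(P.mean(0)*1e3).round(1),"rect",np.round(r,1).tolist() if 0 else r,"yaw",round(float(np.arctan2(-a[0],a[1])),4))
    return P.mean(0),float(np.arctan2(-a[0],a[1]))
if __name__=="__main__":
    for n in("top","scene"):
        c=cam(n);mould(c,n)
        g=c["color"].astype(int);m=((g.min(2)>95)&(g.max(2)-g.min(2)<35)).astype(np.uint8)
        k,l,s,ce=cv2.connectedComponentsWithStats(m)
        for i in range(1,k):
            if s[i,4]>60:
                p=ray(c,ce[i],.03)[0]
                if .45<p[0]<.85 and -.4<p[1]<.3: print(i,s[i],p.round(3))
        cv2.imwrite(f"pics/mask_{n}.png",m*255)
    c=cam("top");save(c,"fence.png",(165,100,375,240),3.8)
E
python3 m.py
```

```text
top swirls 15 centre [460.5  80.9] rect ((460.4359130859375, 81.09276580810547), (104.37504577636719, 54.47554397583008), 86.37345886230469) yaw -0.0578
34 [ 178  113  185   43 1375] [ 0.695 -0.022  0.03 ]
62 [373 178  25  22 258] [ 0.501 -0.378  0.03 ]
63 [ 131  182   41   41 1358] [0.476 0.292 0.03 ]
64 [291 187  49  32 809] [ 0.464 -0.175  0.03 ]
65 [201 190  50  33 366] [0.459 0.078 0.03 ]
  return _methods._mean(a, axis=axis, dtype=dtype,
  ret = ret.dtype.type(ret / rcount)
Traceback (most recent call last):
  File "m.py", line 19, in <module>
    c=cam(n);mould(c,n)
             ~~~~~^^^^^
  File "m.py", line 12, in mould
    med=np.median(P,0);P=P[np.linalg.norm(P-med,axis=1)<.09]
                           ~~~~~~~~~~~~~~^^^^^^^^^^^^^^
numpy.exceptions.AxisError: axis 1 is out of bounds for array of dimension 1
```

```bash
cat > f.py <<'E'
from m import *
def fence():
    c=cam("top");g=c["color"].astype(int);gr=g.mean(2)
    # sub-pixel inner edge: per column scan from fence top band downward
    def edge(v,up):  # last crossing at half level
        lo,hi=np.median(v[-4:]),np.max(v);h=(lo+hi)/2
        i=max(j for j in range(len(v)-1) if v[j]>=h>v[j+1]); return i+(v[i]-h)/(v[i]-v[i+1])
    A=[];B=[]
    for u in range(196,355,4):
        y0=int(round(127+(u-185)*(115-127)/175.))
        v=gr[y0-4:y0+11,u]; A.append((u,y0-4+edge(v,0)))
    for r in range(136,151):
        v=gr[r,178:198]; B.append((178+edge(v,0),r))
    return c,np.array(A),np.array(B)
if __name__=="__main__":
    c,A,B=fence()
    print("colprofile",c["color"].mean(2)[112:135,250].astype(int));print("row",c["color"].mean(2)[144,172:200].astype(int))
    for z in(.03,0.0):
        a=ray(c,A,z);b=ray(c,B,z)
        pa=np.polyfit(a[:,1],a[:,0],1);pb=np.polyfit(b[:,0],b[:,1],1)
        ra=a[:,0]-np.polyval(pa,a[:,1]);rb=b[:,1]-np.polyval(pb,b[:,0])
        y=(pb[0]*pa[1]+pb[1])/(1-pb[0]*pa[0]);x=pa[0]*y+pa[1]
        print(z,"yaw fence",-np.arctan(pa[0]),"stop",np.arctan(pb[0]),"corner",x,y,"res",(ra*1e3).round(1),(rb*1e3).round(1))
    save(c,"fence.png",(165,100,375,240),3.8)
    c=cam("scene");hsv=cv2.cvtColor(c["color"],cv2.COLOR_RGB2HSV)
    print(hsv[176,268],hsv[165:185,258:280,1].max(),c["color"][165:185,258:280].max((0,1)))
E
python3 f.py
```

```text
colprofile [ 55  55  56  55  55  55  54  58  91 153 208 223 218 191 142  97  66  44
  42  45  50  54  54]
row [ 56  55  55  55  55  58  81 139 197 219 220 199 142  83  51  41  40  40
  39  39  40  41  42  44  52  54  56  54]
0.03 yaw fence 0.055059987060188414 stop 0.03227605115206163 corner 0.6805759051979288 0.19852761889105963 res [-0.4  0.5 -0.  -0.5  0.2  0.3 -0.6 -0.2  0.5 -0.1 -0.4  0.5  0.3 -0.6
 -0.1  0.4  0.1  0.2  0.8 -1.3 -0.3  0.5  0.7 -0.1  0.2  0.9  0.3 -0.3
  0.1  0.3 -0.6 -0.4  0.4 -0.1 -0.8  0.   0.4 -0.7 -0.2  0.4] [ 0.2 -0.1 -0.3 -0.3 -0.2 -0.1  0.1  0.3  0.3  0.5  0.6  0.1 -0.4 -0.2
 -0.4]
0.0 yaw fence 0.05505998706018941 stop 0.03227605115206037 corner 0.6877449421355192 0.20296240691069656 res [-0.4  0.5 -0.  -0.6  0.2  0.3 -0.7 -0.2  0.5 -0.1 -0.4  0.5  0.3 -0.6
 -0.1  0.4  0.1  0.2  0.8 -1.4 -0.3  0.5  0.7 -0.1  0.2  0.9  0.3 -0.3
  0.1  0.3 -0.6 -0.4  0.4 -0.1 -0.9  0.   0.4 -0.7 -0.2  0.4] [ 0.2 -0.1 -0.3 -0.3 -0.2 -0.1  0.1  0.3  0.3  0.5  0.6  0.1 -0.4 -0.2
 -0.4]
[ 10 106 139] 212 [231 144 104]
```

View pics/fence.png

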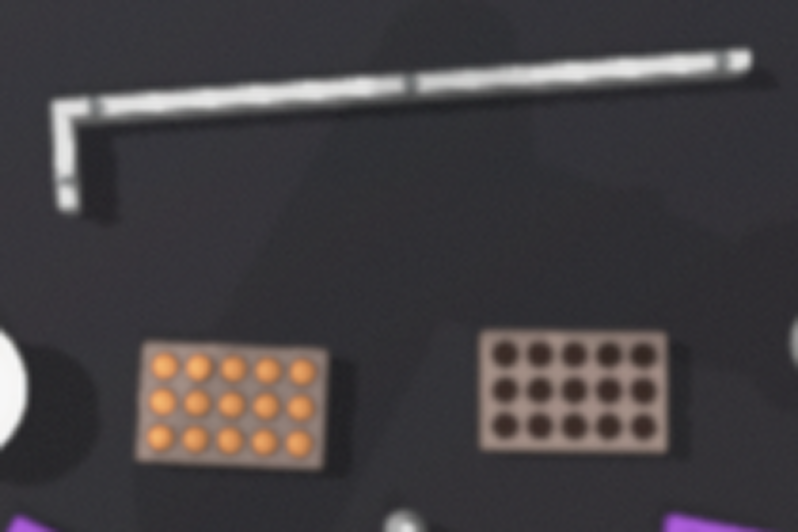

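The crop shows the fence's inner face is visible to the camera. The unambiguous edges are the outer top edges, so I'll use those minus the 12 mm thickness.

```bash
cat > g.py <<'E'
from m import *
def corner():
    c=cam("top");gr=c["color"].astype(float).mean(2)
    def first(v):
        h=(np.median(v[:4])+v.max())/2;i=next(j for j in range(len(v)-1) if v[j]<h<=v[j+1]);return i+(h-v[i])/(v[i+1]-v[i])
    A=[(u,int(127+(u-185)*-12/175)-10+first(gr[int(127+(u-185)*-12/175)-10:int(127+(u-185)*-12/175)+8,u])) for u in range(190,355,3)]
    B=[(172+first(gr[r,172:186]),r) for r in range(133,151)]
    a=ray(c,A,.03);b=ray(c,B,.03)
    pa=np.polyfit(a[:,1],a[:,0],1);th=-np.arctan(pa[0]);pb=np.polyfit(b[:,0],b[:,1],1)
    ex=np.array([np.cos(th),np.sin(th)]);ey=np.array([-ex[1],ex[0]])
    X=np.median(a[:,:2]@ex)-.012;Y=np.median(b[:,:2]@ey)-.012
    print("th",th,"stop slope",np.arctan(pb[0]),"corner",X*ex+Y*ey)
    return th,X*ex+Y*ey
def to(p,yaw):
    from scipy.spatial.transform import Rotation as Ro
    o=robot.get_obs();R=Ro.from_quat(o["tool_rot"]).as_matrix()
    y0=np.arctan2(R[1,0],R[0,0]);d=R.T@(np.array(p)-o["position"])*100
    print("to",p,yaw,"-> cm",d.round(2),"turn z",round(float(y0-yaw),3))
if __name__=="__main__":
    th,k=corner();ex=np.array([np.cos(th),np.sin(th)]);ey=np.array([-ex[1],ex[0]])
    print("seated",k-.045*ex-.07*ey)
    c=cam("top");p,y=mould(c,"top")
    e=np.array([np.cos(y),np.sin(y)])
    q=p-e*(.045+.0095+.015);print("pre",q)
    to([.45,-.2,.2],y);to([*q,.12],y);to([*q,.009],y)
E
python3 g.py
```

```text
th 0.054637268266313356 stop slope 0.03593251629594072 corner [0.68409408 0.20253194]
seated [0.64298394 0.13017894]
top swirls 15 centre [460.6  80.9] rect ((460.4390869140625, 81.00277709960938), (104.37549591064453, 54.66872787475586), 86.18213653564453) yaw -0.058
pre [0.39117558 0.08493447]
to [0.45, -0.2, 0.2] -0.05802129850014588 -> cm [ 35.45 -28.31   2.25] turn z 0.407
to [np.float64(0.3911755819468715), np.float64(0.0849344722731373), 0.12] -0.05802129850014588 -> cm [ 39.66 -57.1   10.26] turn z 0.407
to [np.float64(0.3911755819468715), np.float64(0.0849344722731373), 0.009] -0.05802129850014588 -> cm [ 39.66 -57.09  21.36] turn z 0.407
```

Call:
play_rows:
  gripper: [-0.6, -0.6, -0.6, -0.6, -0.6, -0.6, -0.6, -0.6, -0.6, -0.6, -0.6, -0.6]
  delta_pos:
    - [4, -3.5, 0]
    - [9, -7, 0]
    - [13.5, -10.5, 1]
    - [18, -14, 1]
    - [22.5, -18, 2]
    - [27, -21.5, 2]
    - [31, -25, 2]
    - [35.5, -28.5, 2]
    - [36.5, -34, 2]
    - [37.5, -39.5, 3]
    - [38.5, -45, 4]
    - [39, -51, 5]
  turn:
    - [0, 0, 0.1]
    - [0, 0, 0.2]
    - [0, 0, 0.3]
    - [0, 0, 0.4]
    - [0, 0, 0.407]
    - [0, 0, 0.407]
    - [0, 0, 0.407]
    - [0, 0, 0.407]
    - [0, 0, 0.407]
    - [0, 0, 0.407]
    - [0, 0, 0.407]
    - [0, 0, 0.407]

```text
time: 1.9
position: [0.4065, 0.0266, 0.1727]
tool_rot: [1.0, -0.03, 0.001, 0.0]
ft_force: [-0.2, 0.8, -0.1]
grip_width: 0.0697
grip_force: 0.0
```

```bash
python3 -c "
from g import *
o=robot.get_obs();print(o['position'],o['grip_width'],o['ft_force'],o['time'])
to([.391,.085,.1],-.058);to([.391,.085,.009],-.058)"
```

```text
[0.40645716 0.02657859 0.17270337] 0.06966022791920999 [-0.22748144  0.75804364 -0.10828947] 1.9
to [0.391, 0.085, 0.1] -0.058 -> cm [-1.91 -5.74  7.26] turn z -0.001
to [0.391, 0.085, 0.009] -0.058 -> cm [-1.93 -5.74 16.36] turn z -0.001
```

Call:
play_rows:
  gripper: [-0.6, -0.6, -0.6, -0.6, -0.6, -0.6, -0.6]
  delta_pos:
    - [-1, -3, 2]
    - [-1.9, -5.7, 5]
    - [-1.9, -5.7, 9]
    - [-1.9, -5.7, 12]
    - [-1.9, -5.7, 15]
    - [-1.9, -5.7, 16.4]
    - [-1.9, -5.7, 16.4]
  turn:
    - [0, 0, 0]
    - [0, 0, 0]
    - [0, 0, 0]
    - [0, 0, 0]
    - [0, 0, 0]
    - [0, 0, 0]
    - [0, 0, 0]

```text
time: 2.78
position: [0.3901, 0.0832, 0.0078]
tool_rot: [1.0, -0.029, -0.001, -0.0]
ft_force: [-0.4, 0.2, 0.0]
grip_width: 0.0697
grip_force: 0.0
```

```bash
python3 -c "
from g import *
c=cam('top');save(c,'pre.png',(130,100,370,280),3.3)
to([.391,.085,.009],-.058)
mould(c,'t')"
```

```text
to [0.391, 0.085, 0.009] -0.058 -> cm [ 0.05 -0.18 -0.06] turn z -0.0
t swirls 2 centre [470.8  28.8] rect ((470.79412841796875, 28.757102966308594), (26.783132553100586, 0.0), 173.17359924316406) yaw 1.4517
```

View pics/pre.png

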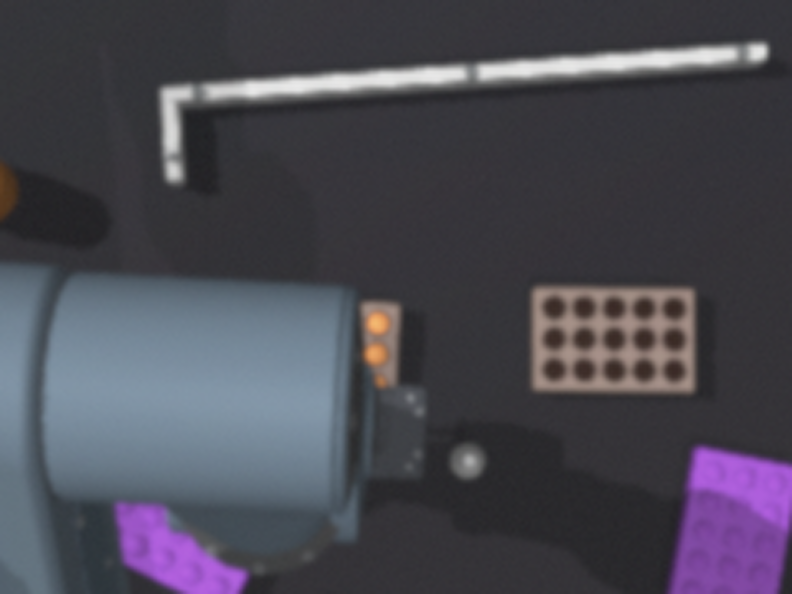

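The top view shows the mould mostly hidden. The wrist extends left over the bowl, so I'll check its height in the scene view.

```bash
python3 -c "
from g import *
c=cam('scene');save(c,'pre_s.png',(150,0,450,220),2.6)"
```

```text
(no output)
```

View pics/pre_s.png

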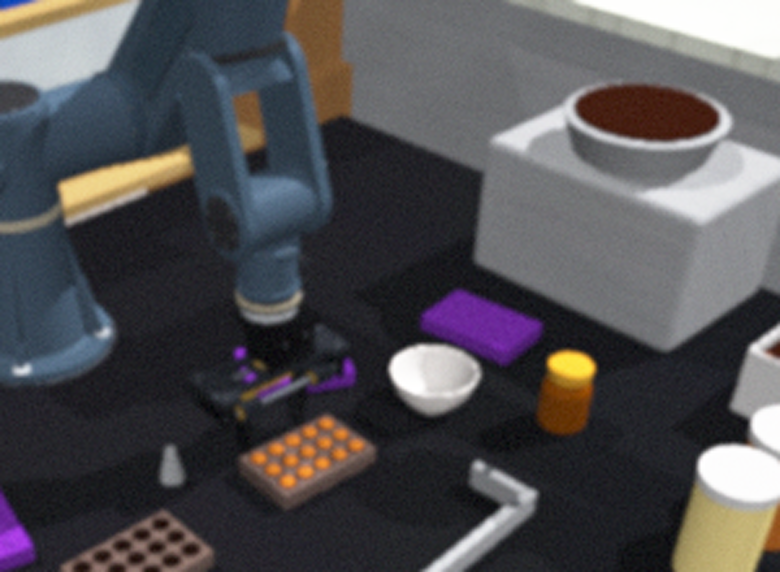

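The scene view shows the wrist is high and clear of everything. The fingers stand down behind the filled mould's long side, so I'll push now, turning gradually.

Call:
play_rows:
  gripper: [-0.6, -0.6, -0.6, -0.6, -0.6, -0.6, -0.6, -0.6, -0.6, -0.6, -0.6, -0.6]
  delta_pos:
    - [0.7, 0, 0]
    - [1.2, 0, 0]
    - [1.6, 0, 0]
    - [2, -0.1, 0]
    - [2.6, -0.1, 0]
    - [3.4, -0.2, 0]
    - [4.3, -0.2, 0]
    - [5.2, -0.2, 0]
    - [6.1, -0.3, 0]
    - [7.0, -0.3, 0]
    - [7.8, -0.4, 0]
    - [8.4, -0.4, 0]
  turn:
    - [0, 0, 0]
    - [0, 0, 0]
    - [0, 0, 0]
    - [0, 0, 0]
    - [0, 0, 0]
    - [0, 0, -0.005]
    - [0, 0, -0.012]
    - [0, 0, -0.02]
    - [0, 0, -0.028]
    - [0, 0, -0.036]
    - [0, 0, -0.044]
    - [0, 0, -0.05]

```text
time: 4.38
position: [0.4752, 0.0824, 0.0085]
tool_rot: [1.0, -0.004, 0.0, 0.0]
ft_force: [-2.6, 0.0, 1.3]
grip_width: 0.0696
grip_force: 1.2
```

```bash
cat > s.py <<'E'
from g import *
TH=.0546;K=np.array([.6841,.2025]);EX=np.array([np.cos(TH),np.sin(TH)]);EY=np.array([-EX[1],EX[0]])
def sc(n="scene"):
    c=cam(n);hsv=cv2.cvtColor(c["color"],cv2.COLOR_RGB2HSV);m=cv2.inRange(hsv,(5,135,110),(18,255,255))
    k,l,s,ce=cv2.connectedComponentsWithStats(m);P=[]
    for i in range(1,k):
        p=ray(c,ce[i],.026)[0]
        if s[i,4]>8 and .38<p[0]<.72 and -.05<p[1]<.26:P.append(p[:2])
    P=np.array(P);r=cv2.minAreaRect((P*1000).astype(np.float32));d=P-P.mean(0);v=np.linalg.svd(d)[2];a=v[0]*np.sign(v[0][1])
    q=P.mean(0);w=q-K
    print(n,len(P),"c",q.round(4),"yaw-th",round(float(np.arctan2(-a[0],a[1])-TH),4),"uv mm",(w@EX*1e3).round(1),(w@EY*1e3).round(1),"size",np.round(r[1],1))
def fr(u,v,z,yaw=0): to([*(K+u*EX+v*EY),z],TH+yaw)
def tool():
    o=robot.get_obs();w=o["position"][:2]-K;print("tool uvz",w@EX*1e3,w@EY*1e3,o["position"][2]*1e3,"F",(o["ft_force"]).round(1),"t",o["time"])
if __name__=="__main__": sc();tool();fr(-.110,-.115,.009)
E
python3 s.py
```

```text
scene 2 c [0.5319 0.0825] yaw-th 1.0049 uv mm -158.5 -111.5 size [42.1  0. ]
tool uvz -214.05773014284952 -108.73641055443494 8.59284954627507 F [ 0.3  0.7 -0.9] t 4.425
to [np.float64(0.5805398037515765), np.float64(0.08166835781556221), 0.009] 0.0546 -> cm [ 1.042e+01 -2.000e-02 -1.000e-02] turn z -0.062
```

Call:
play_rows:
  gripper: [-0.6, -0.6, -0.6, -0.6, -0.6, -0.6, -0.6, -0.6, -0.6, -0.6, -0.6, -0.6]
  delta_pos:
    - [0.6, 0, 0]
    - [1.5, 0, 0]
    - [2.5, 0, 0]
    - [3.5, 0, 0]
    - [4.5, 0, 0]
    - [5.5, 0, 0]
    - [6.5, 0, 0]
    - [7.5, 0, 0]
    - [8.5, 0, 0]
    - [9.3, 0, 0]
    - [9.9, 0, 0]
    - [10.2, 0, 0]
  turn:
    - [0, 0, -0.003]
    - [0, 0, -0.01]
    - [0, 0, -0.017]
    - [0, 0, -0.024]
    - [0, 0, -0.031]
    - [0, 0, -0.038]
    - [0, 0, -0.045]
    - [0, 0, -0.051]
    - [0, 0, -0.057]
    - [0, 0, -0.062]
    - [0, 0, -0.062]
    - [0, 0, -0.062]

```text
time: 5.92
position: [0.5765, 0.0815, 0.0086]
tool_rot: [1.0, 0.027, -0.0, -0.0]
ft_force: [-3.1, -0.9, 1.5]
grip_width: 0.0696
grip_force: 1.5
```

```bash
sed -i 's/(5,135,110),(18,255,255)/(5,SAT,110),(18,255,255)/; s/def sc(n="scene")/def sc(n="scene",SAT=150)/' s.py; python3 -c "
from s import *
for s in (150,160,170,180): sc(SAT=s)
sc('top',120);tool();fr(-.0995,-.115,.009)"
```

```text
scene 9 c [0.6333 0.0723] yaw-th 0.1043 uv mm -57.9 -127.2 size [54.  91.5]
scene 14 c [0.6347 0.0839] yaw-th -0.0962 uv mm -55.8 -115.7 size [ 54.7 104.6]
scene 14 c [0.6348 0.0839] yaw-th -0.088 uv mm -55.7 -115.7 size [ 54.5 104.7]
scene 15 c [0.6329 0.0864] yaw-th -0.0108 uv mm -57.4 -113.2 size [ 54.6 104.5]Traceback (most recent call last):
  File "<string>", line 4, in <module>
    sc('top',120);tool();fr(-.0995,-.115,.009)
    ~~^^^^^^^^^^^
  File "s.py", line 9, in sc
    P=np.array(P);r=cv2.minAreaRect((P*1000).astype(np.float32));d=P-P.mean(0);v=np.linalg.svd(d)[2];a=v[0]*np.sign(v[0][1])
                    ~~~~~~~~~~~~~~~^^^^^^^^^^^^^^^^^^^^^^^^^^^^^
cv2.error: OpenCV(4.12.0) /io/opencv/modules/imgproc/src/convhull.cpp:143: error: (-215:Assertion failed) total >= 0 && (depth == CV_32F || depth == CV_32S) in function 'convexHull'
```

Call:
play_rows:
  gripper: [-0.6, -0.6, -0.6, -0.6, -0.6]
  delta_pos:
    - [0.4, 0, 0]
    - [0.8, 0, 0]
    - [1.1, 0, 0]
    - [1.3, 0, 0]
    - [1.35, 0, 0]
  turn:
    - [0, 0, 0]
    - [0, 0, 0]
    - [0, 0, 0]
    - [0, 0, 0]
    - [0, 0, 0]

```text
time: 6.8
position: [0.5871, 0.0821, 0.0083]
tool_rot: [1.0, 0.027, -0.003, 0.0]
ft_force: [-7.0, -1.5, 4.3]
grip_width: 0.0693
grip_force: 3.6
```

```bash
sed -i 's/SAT=150/SAT=180/' s.py; python3 -c "
from s import *
sc();tool();fr(-.0995,-.115,.009)"
```

```text
scene 15 c [0.643  0.0867] yaw-th 0.0007 uv mm -47.3 -113.4 size [ 54.5 104.4]
tool uvz -103.3801966172723 -114.90557206350732 8.380962162248398 F [-6.5 -2.1  4.3] t 6.85
to [np.float64(0.5910241565493904), np.float64(0.08224137300818034), 0.009] 0.0546 -> cm [ 0.39  0.01 -0.06] turn z -0.0
```

Call:
play_rows:
  gripper: [-0.6, -0.6, -0.6, -0.6]
  delta_pos:
    - [0.2, 0, 0]
    - [0.35, 0, 0]
    - [0.35, 0, 0]
    - [0.35, 0, 0]
  turn:
    - [0, 0, 0]
    - [0, 0, 0]
    - [0, 0, 0]
    - [0, 0, 0]

```text
time: 7.35
position: [0.5871, 0.0823, 0.0081]
tool_rot: [1.0, 0.027, -0.007, 0.0]
ft_force: [-11.0, -2.7, 8.0]
grip_width: 0.0694
grip_force: 5.7
```

```bash
python3 -c "
from s import *
sc();tool()"
```

```text
scene 15 c [0.6429 0.087 ] yaw-th 0.0014 uv mm -47.5 -113.1 size [ 54.8 104.4]
tool uvz -103.39756300158739 -114.79487951533817 8.107897715512818 F [-11.2  -1.9   7.2] t 7.4
```

Pressing harder made no difference, so the mould is flat on the fence. Next I'll go round to the short end.

Call:
play_rows:
  gripper: [-0.6, -0.6, -0.6, 0.22, 0.22, 0.22, 0.22, 0.22, 0.22, 0.22, 0.22, 0.22]
  delta_pos:
    - [-1.2, 0, 0]
    - [-3, 0, 0]
    - [-4, 0, -1]
    - [-4, 0, -5]
    - [-4, 0, -10]
    - [-4, 1, -12]
    - [-3, 3, -12]
    - [-1, 5, -12]
    - [1, 7, -12]
    - [3, 9, -12]
    - [5, 10, -12]
    - [5, 10, -12]
  turn:
    - [0, 0, 0]
    - [0, 0, 0]
    - [0, 0, 0]
    - [0, 0, -0.18]
    - [0, 0, -0.36]
    - [0, 0, -0.54]
    - [0, 0, -0.72]
    - [0, 0, -0.9]
    - [0, 0, -1.08]
    - [0, 0, -1.26]
    - [0, 0, -1.44]
    - [0, 0, -1.571]

```text
time: 8.9
position: [0.6518, -0.0162, 0.1298]
tool_rot: [0.687, 0.727, 0.002, 0.003]
ft_force: [-0.1, 0.5, -0.2]
grip_width: 0.0343
grip_force: 0.0
```

```bash
python3 -c "
from s import *
sc();tool();fr(-.047,-.22,.06,np.pi/2);fr(-.047,-.22,.009,np.pi/2)"
```

```text
scene 15 c [0.643  0.0869] yaw-th 0.0085 uv mm -47.4 -113.2 size [ 55.  106.4]
tool uvz -45.3830914694599 -215.9683358528201 129.4963486831336 F [-0.5  0.7 -0.1] t 8.95
to [np.float64(0.6491760724646415), np.float64(-0.019737079006868274), 0.06] 1.6253963267948965 -> cm [-0.4  -0.19  6.95] turn z 0.006
to [np.float64(0.6491760724646415), np.float64(-0.019737079006868274), 0.009] 1.6253963267948965 -> cm [-0.39 -0.21 12.05] turn z 0.006
```

Call:
play_rows:
  gripper: [0.22, 0.22, 0.22, 0.22, 0.22]
  delta_pos:
    - [-0.4, -0.2, 4]
    - [-0.4, -0.2, 8]
    - [-0.4, -0.2, 11]
    - [-0.4, -0.2, 12]
    - [-0.4, -0.2, 12]
  turn:
    - [0, 0, 0.006]
    - [0, 0, 0.006]
    - [0, 0, 0.006]
    - [0, 0, 0.006]
    - [0, 0, 0.006]

```text
time: 9.57
position: [0.6471, -0.0188, 0.0087]
tool_rot: [0.69, 0.724, 0.0, 0.0]
ft_force: [0.6, 0.0, -0.2]
grip_width: 0.0342
grip_force: 0.0
```

Call:
play_rows:
  gripper: [0.22, 0.22, 0.22, 0.22, 0.22, 0.22, 0.22, 0.22, 0.22, 0.22, 0.22, 0.22]
  delta_pos:
    - [0.7, 0, 0]
    - [1.4, 0, 0]
    - [1.9, 0, 0]
    - [2.4, 0, 0]
    - [2.9, 0, 0]
    - [3.5, 0, 0]
    - [4.1, 0, 0]
    - [4.7, 0, 0]
    - [5.2, 0, 0]
    - [5.6, 0, 0]
    - [5.8, 0, 0]
    - [5.8, 0, 0]
  turn:
    - [0, 0, 0]
    - [0, 0, 0]
    - [0, 0, 0]
    - [0, 0, 0]
    - [0, 0, 0]
    - [0, 0, 0]
    - [0, 0, 0]
    - [0, 0, 0]
    - [0, 0, 0]
    - [0, 0, 0]
    - [0, 0, 0]
    - [0, 0, 0]

```text
time: 11.08
position: [0.6439, 0.0396, 0.0084]
tool_rot: [0.69, 0.724, 0.0, -0.0]
ft_force: [-0.8, -1.3, 2.6]
grip_width: 0.0338
grip_force: 0.8
```

```bash
python3 -c "
from s import *
sc();tool();fr(-.047,-.1495,.009,np.pi/2);c=cam('scene');save(c,'yp.png',(180,110,400,270),3.6)"
```

```text
scene 2 c [0.625  0.1717] yaw-th -1.5863 uv mm -60.7 -27.5 size [26.7  0. ]
tool uvz -49.02039812628094 -160.4509326326395 8.357853908029462 F [-0.1 -1.7  1.4] t 11.125
to [np.float64(0.6453286847427768), np.float64(0.050657861207025257), 0.009] 1.6253963267948965 -> cm [ 1.1   0.19 -0.06] turn z -0.007
```

View pics/yp.png

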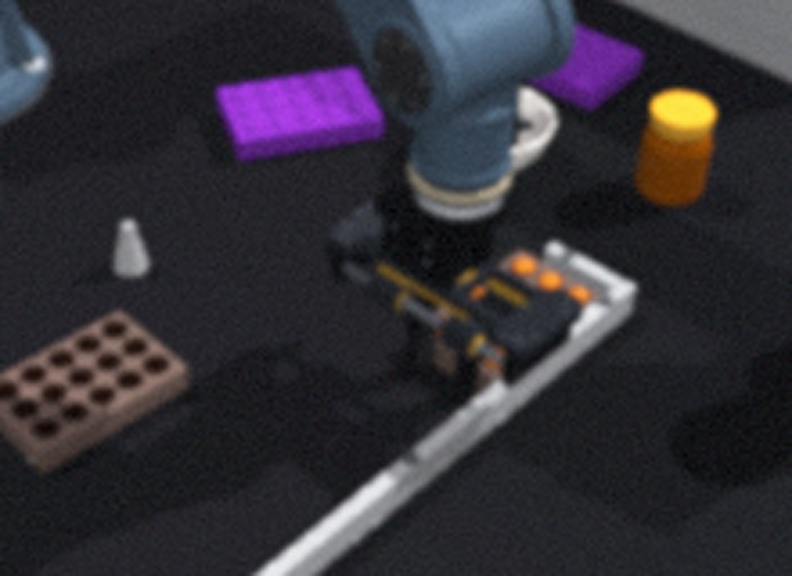

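The mould is sliding along the fence, with its front about 10 mm short of the end stop. I'll keep pushing to contact.

Call:
play_rows:
  gripper: [0.22, 0.22, 0.22, 0.22, 0.22, 0.22, 0.22, 0.22]
  delta_pos:
    - [0.3, 0, 0]
    - [0.6, 0, 0]
    - [0.8, 0, 0]
    - [1.0, 0, 0]
    - [1.15, 0, 0]
    - [1.3, 0, 0]
    - [1.4, 0, 0]
    - [1.4, 0, 0]
  turn:
    - [0, 0, 0]
    - [0, 0, 0]
    - [0, 0, 0]
    - [0, 0, 0]
    - [0, 0, 0]
    - [0, 0, 0]
    - [0, 0, 0]
    - [0, 0, 0]

```text
time: 12.18
position: [0.6439, 0.0474, 0.0084]
tool_rot: [0.689, 0.725, -0.003, 0.003]
ft_force: [-1.2, -17.4, -0.7]
grip_width: 0.034
grip_force: 9.0
```

```bash
python3 -c "
from s import *
tool()"
```

```text
tool uvz -48.64309446596855 -152.66581001545282 8.445996560154768 F [ -1.2 -17.4  -0.7] t 12.175
```

Call:
play_rows:
  gripper: [0.22, 0.22, 0.22, 0.22, 0.22, 0.22, 0.22, 0.22, 0.22, 0.22, 0.22, 0.22]
  delta_pos:
    - [-0.8, 0, 0]
    - [-2.5, 0, 0]
    - [-4, 0, -1]
    - [-4, 0, -5]
    - [-4, -1, -10]
    - [-4, -4, -12]
    - [-3, -7, -12]
    - [-1, -10, -12]
    - [2, -11, -12]
    - [5, -11, -12]
    - [6, -11, -12]
    - [6, -11, -12]
  turn:
    - [0, 0, 0]
    - [0, 0, 0]
    - [0, 0, 0]
    - [0, 0, 0.18]
    - [0, 0, 0.36]
    - [0, 0, 0.54]
    - [0, 0, 0.72]
    - [0, 0, 0.9]
    - [0, 0, 1.08]
    - [0, 0, 1.26]
    - [0, 0, 1.44]
    - [0, 0, 1.571]

```text
time: 13.68
position: [0.5307, 0.1086, 0.1294]
tool_rot: [1.0, 0.022, 0.001, -0.0]
ft_force: [0.4, -1.0, -0.3]
grip_width: 0.0343
grip_force: 0.0
```

```bash
python3 -c "
from s import *
sc();tool();fr(-.125,-.07,.06);c=cam('scene');save(c,'aft.png',(220,120,380,240),4.5)"
```

```text
scene 15 c [0.6409 0.1291] yaw-th -0.0006 uv mm -47.1 -71.0 size [ 54.9 105.4]
tool uvz -158.16928459079838 -85.82670921820056 129.40917479009673 F [ 0.4 -0.  -0.7] t 13.725
to [np.float64(0.5631063775006218), np.float64(0.12578270524531032), 0.06] 0.0546 -> cm [ 3.29 -1.62  6.95] turn z -0.013
```

View pics/aft.png

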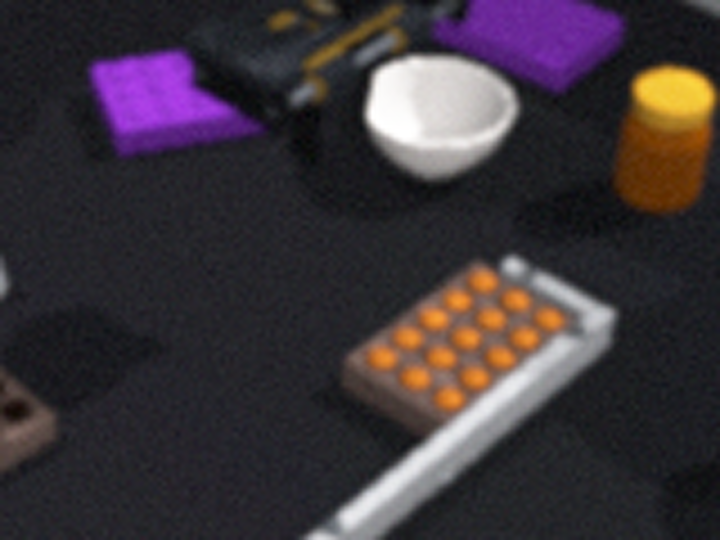

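The mould sits in the corner and looks square. I'll press the long side gently once more to make sure it's flush, then retreat.

Call:
play_rows:
  gripper: [-0.4, -0.4, -0.4, -0.4, -0.4, -0.4, -0.4, -0.4, -0.4, -0.4, -0.4]
  delta_pos:
    - [2, -1, 2]
    - [3, -1.6, 5]
    - [3, -1.6, 8]
    - [3, -1.6, 11]
    - [3, -1.6, 12]
    - [3.6, -1.6, 12]
    - [4.3, -1.6, 12]
    - [4.9, -1.6, 12]
    - [5.4, -1.6, 12]
    - [5.8, -1.6, 12]
    - [5.8, -1.6, 12]
  turn:
    - [0, 0, -0.013]
    - [0, 0, -0.013]
    - [0, 0, -0.013]
    - [0, 0, -0.013]
    - [0, 0, -0.013]
    - [0, 0, -0.013]
    - [0, 0, -0.013]
    - [0, 0, -0.013]
    - [0, 0, -0.013]
    - [0, 0, -0.013]
    - [0, 0, -0.013]

```text
time: 15.15
position: [0.5845, 0.1264, 0.0084]
tool_rot: [1.0, 0.03, -0.004, 0.0]
ft_force: [-5.0, -1.2, 3.2]
grip_width: 0.0609
grip_force: 2.5
```

```bash
python3 -c "
from s import *
sc();tool()"
```

```text
scene 15 c [0.6408 0.1292] yaw-th -0.0016 uv mm -47.2 -70.8 size [ 54.2 106.2]
tool uvz -103.57979579014565 -70.50357718673038 8.330067112461963 F [-5.1 -1.   3.9] t 15.2
```

Same stop position as before, so it's flush. Now I'll retreat.

Call:
play_rows:
  gripper: [-0.4, -0.4, -0.4, -0.4, -0.4, -0.4, -0.4, -0.4, -0.4, -0.4, -0.4]
  delta_pos:
    - [-0.6, 0, 0]
    - [-2, 0, 0]
    - [-3.5, 0, -0.5]
    - [-4, 0, -4]
    - [-4, 0, -9]
    - [-4, 3, -14]
    - [-6, 8, -18]
    - [-8, 13, -20]
    - [-10, 18, -20]
    - [-10, 22, -20]
    - [-10, 22, -20]
  turn:
    - [0, 0, 0]
    - [0, 0, 0]
    - [0, 0, 0]
    - [0, 0, 0]
    - [0, 0, 0]
    - [0, 0, 0]
    - [0, 0, 0]
    - [0, 0, 0]
    - [0, 0, 0]
    - [0, 0, 0]
    - [0, 0, 0]

```text
time: 16.58
position: [0.5013, -0.1017, 0.2088]
tool_rot: [1.0, 0.028, 0.001, 0.001]
ft_force: [-0.3, 0.7, 0.6]
grip_width: 0.0608
grip_force: 0.0
```

```bash
python3 -c "
from s import *
sc();tool();c=cam('top');save(c,'end.png',s=1.56)"
```

```text
scene 15 c [0.641  0.1291] yaw-th 0.0042 uv mm -47.0 -70.9 size [ 54.6 105.5]
tool uvz -199.57681769391618 -292.0084029959776 208.49719604479884 F [ 0.1 -0.3  0.8] t 16.625
```

View pics/end.png

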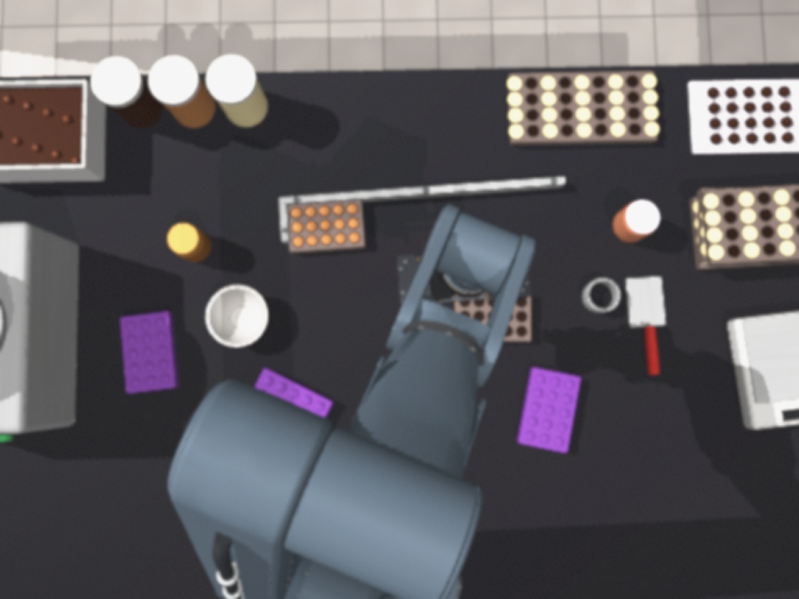

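The filled mould is square in the corner at about (327,226), and the arm is clear. Nothing else in view has moved; the nozzle is hidden under the arm.

```bash
python3 -c "
from rig import robot
print(robot.hand_in())"
```

```text
the job is handed in; nothing more can be done
None
```

The filled mould is pushed flat along the fence and against the end stop, square in the corner, and the job was handed in at about 16.7 s with the arm clear; the empty mould and the other things in view had not moved, though the arm hid the nozzle in the last picture.

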